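Slide a bearing into the hidden nest of a loading fixture

ROBOT

A 6-joint arm with a two-finger parallel gripper is mounted at the origin on the work surface. World frame = base frame: x ahead of the robot, y to its left, z up, the work surface at z = 0. Lengths are in m, angles in rad, forces in N, time in s.
With the tool pointing down it reaches from about 0.35 to 0.975 m from the base axis. Payload 17.4 kg.
Tool frame: the origin (TCP) lies at the very end of the fingers, on their centre line; the grasp point (between the pads) lies 19 mm behind it; z points along the fingers, y is the line along which they close (so a half turn about z gives the same grasp; the last joint's range is limited). The gripper opens to 85 mm and grips with 20 to 120 N. Pads are 22 mm wide; open, the fingers measure 114 mm over their backs; the gripper's body (76 mm by 85 mm) begins 54 mm behind the grasp point. The pads swing forward as they close: fully open they stand 13 mm farther back than shut.
Start: joints at [1.259, 0.116, 1.442, -0, 1.584, -0.038], TCP at [0.183, 0.65, 0.231] pointing down, gripper open.
Joint ranges: [-2.83, 2.83], [-0.83, 2.19], [0.07, 2.5], [-1.14, 4.28], [0.01, 3], [-2.97, 2.97]. Speed limits (rad/s): [1.89, 1.89, 2.22, 3.14, 3.14, 3.14].

INTERFACE

Orientations are given as a rotation vector (axis times angle).
In Python, from rig import arm gives the robot as it stands.
- The arm moves only by the tool play_rows, never from a script. Its argument "rows" is a list of rows, each a list of 3 entries, a list of its own where there are three numbers: the shift along the tool's x, y, z scaled (see below), then the turn, a rotation vector about the tool's x, y, z scaled (see below), then the opening, from 0 (shut) to 1 (fully open). A call has 1 to 20 rows; each row is the pose to reach, as a shift and turn from the pose commanded when the call began, along the tool's axes at that moment; what a row does not reach only later rows make up. The controller multiplies each number of a shift by 0.4 m and each number of a turn by 30 degrees. A row lasts 1/8 s, in which the tool goes at most 62.5 mm and 10.7 degrees, less where a joint would pass 70% of its speed; a pose out of reach is approached as far as the arm can. A call with a number of a shift or a turn outside -1 to 1 is refused whole. A call with a gripper value outside its range is refused whole. The fingers move at their own pace and stop on an object; the grip force is fixed at half the most. Time passes only in rows, so rows that repeat a pose let the fingers close. It gives the time, the measured TCP pose, the force, the opening and the grip force at its end, in the units of the state.
- arm.get_obs(): the state, without advancing time (a new reading comes with each control period).
- arm.grab_frame(name): name is "scene" or "top" or "wrist"; returns the picture (400x640x3 uint8, blue, green, red); there is no depth.
- arm.calibration(name): a dict with "K" (3x3 intrinsics, pixels), "extrinsics" (4x4, takes a point from world to camera coordinates). Camera axes: x right, y up, looking along -z (the intrinsics and any distortion apply to the point x, -y, -z); pixel columns grow to the right and rows downward; lengths in m; the calibration is good to about 2 mm. A picture is of the moment at which its call begins: read the wrist's pose just before it. calibration takes no time and is no camera call; for the wrist camera it gives the pose at the moment of the call.
- arm.sign_off(): hands the job in; it is judged then, once.
The state is a dict: "time_s": time; "joints": joint angles; "joint_vel": joint speeds; "effort": joint torques, N m; "tool_pos": TCP position; "ee_rot": TCP orientation; "wrist_force": force on the tool from outside, world axes, zero at the start; "moment": the same for the moment, N m; "opening": finger opening in m; "grip_force": force on a finger pad.
Only numpy, scipy, OpenCV 4.12 (cv2) and the standard library are available. Lean on these libraries where they do the work, as an engineer would, in place of code of your own. Each camera call takes 0.05 s, during which the arm holds its last target. There are 200 camera calls.

TASK

Load the steel ball bearing into the bench loading fixture: pick it up, set it flat on the fixture's open deck between the blue rails and let go of it. Then push it along the deck, in under the yellow guard, until it drops into the nest there and lies flat at the bottom. Leave the brass bush and the orange wheel where they are.

Things in the scene. Friction and masses are not known exactly. Their poses are not given: they have to be found in the camera images.
- bearing: the steel ball bearing, a loose solid disc 52 mm in diameter and 21 mm thick, about 0.2 kg, lying flat on the bench: bright steel outer ring, black seal, steel inner ring, black bore. Origin at the centre of its underside, z up. It can be gripped across its diameter from any side.
- fixture: fixed aluminium loading block, x -150 (open end) to 110 mm, 110 mm wide. Origin on the bench, z up, x = push direction. Deck top z = 20 mm, open above up to x = 56 mm. Blue rails 10 mm above the deck; lane 84 mm wide at x = -150 to -80, narrowing to 62 mm at x = 20 and beyond, centred on y = 0. Fingers that close along x clear the rails.
- nest (a point): centre of the nest's black floor, at fixture x = 61, y = 0, z = 6 mm; axes as the fixture. Pocket 62 x 62 mm, 14 mm deep below the deck, mostly under the yellow guard plate (fixture x = 56 to 110 mm; underside 30, top 34 mm above the deck). The bearing tips when half past the pocket's near edge (x = 30) and drops flat once its tail is pushed 1 to 10 mm past that edge, where the far wall stops it.
- bush: a bystander: loose brass flanged bush, 52 mm flange 6 mm thick with a 38 mm barrel, 28 mm high overall, standing on its flange. Origin at the centre of its underside. Together with the bearing and the wheel it stands in a loose row on the bench, at least 100 mm between centres.
- wheel: a bystander: loose orange castor wheel with a grey hub, lying flat, 52 mm in diameter, 22 mm high. Origin at the centre of its underside.
There are look-alikes about, which are no part of the job. There is more than one size of the bearing; the one meant has the size given above.

How it is judged:
On the way:
1. the bearing lies flat on the open deck between the rails, short of the nest, and has been let go (x of bearing in the frame of fixture between -0.13 and 0.02 m and y of bearing in the frame of fixture between -0.03 and 0.03 m and z of bearing in the frame of fixture between 0.016 and 0.024 m and angle between bearing's own z axis and vertical below 0.12 rad and contact force between bearing and the fingers below 0.1 N), for 0.2 s.
At the end, for the whole second after the job is handed in: the bearing lies flat (within 7 degrees) at the bottom of the nest under the yellow guard (within 12 mm of the nest's centre each way and 4 mm of its floor), at rest and let go; the bush and the wheel are within 30 mm of where they stood (x of bearing in the frame of fixture between 0.049 and 0.073 m and y of bearing in the frame of fixture between -0.012 and 0.012 m and z of bearing in the frame of fixture between 0.002 and 0.01 m and angle between bearing's own z axis and vertical below 0.12 rad and contact force between bearing and the fingers below 0.1 N and linear speed of bearing below 0.02 m/s and distance of each of bush, wheel from where it was at the start of the episode below 0.03 m); the robot touches nothing.
It fails at once if the brass bush is moved by more than 30 mm (distance of bush from where it was at the start of the episode above 0.03 m).
It fails at once if the orange wheel is moved by more than 30 mm (distance of wheel from where it was at the start of the episode above 0.03 m).
It also fails if it takes over 51 s, if anything falls off the work surface, if the arm or the gripper's body presses on something with over 40 N, if the wrist force passes 120 N, or if a joint passes its speed limit or range.

## Working session

There is one attempt and no reset: what is moved stays moved. The work goes in short steps, Python scripts to look and compute and a tool call to move; the robot and the scene stay as the last step left them, time stands still between calls to the robot, and variables do not carry over. Pictures are saved under pics/ and viewed, at most 10 in all, crops included, and the job is handed in when it is done.

Besides the shell and the picture viewer there is one more tool, called after "Request:" as name(argument=value, ...) on one line, values as JSON. play_rows: Moves the arm, as the interface text tells. Its arguments: {"type":"object","properties":{"rows":{"type":"array"}},"required":["rows"]}

```bash
mkdir -p pics; cat > h.py <<'E'
import numpy as np, cv2
from rig import arm
from scipy.spatial.transform import Rotation as R
def shot(n,f):
    c=arm.calibration(n); im=np.array(arm.grab_frame(n)); cv2.imwrite('pics/'+f,im); np.savez('pics/'+f+'.npz',K=c['K'],E=c['extrinsics']); return im,c
def load(f):
    return cv2.imread('pics/'+f),dict((lambda d:{'K':d['K'],'extrinsics':d['E']})(np.load('pics/'+f+'.npz')))
def ray(c,uv,z):
    K=np.array(c['K']);E=np.array(c['extrinsics'])
    d=np.linalg.inv(K)@[uv[0],uv[1],1]; d=E[:3,:3].T@[d[0],-d[1],-d[2]]
    o=-E[:3,:3].T@E[:3,3]; return o+d*(z-o[2])/d[2]
def proj(c,p):
    q=np.array(c['extrinsics'])[:3]@[*p,1]; q=np.array(c['K'])@[q[0],-q[1],-q[2]]; return q[:2]/q[2]
E
python3 - <<'E'
from h import *
a,c=shot('top','top.png'); b,_=shot('scene','scene.png'); shot('wrist','w.png')
print(arm.get_obs(), c)
E
```

```text
{'time_s': 0.15, 'joints': array([ 1.25919835e+00,  1.16382803e-01,  1.44206889e+00,  3.17802712e-05,
        1.58398967e+00, -3.78140400e-02]), 'joint_vel': array([ 0.00019282, -0.00112831, -0.00282144,  0.00045219, -0.00081946,
        0.00088054]), 'effort': array([ 1.19305740e-03, -7.32503128e+01, -6.32854843e+01,  6.15993554e-05,
        5.01041970e-03,  1.82910105e-05]), 'tool_pos': array([0.18247438, 0.64973735, 0.23075369]), 'ee_rot': array([-4.28691822e-01, -3.11202547e+00,  1.30411117e-03]), 'wrist_force': array([1.05588457, 0.78877099, 0.04627068]), 'moment': array([-0.00207769, -0.02809495, -0.03132925]), 'grip_force': 0.0, 'opening': 0.08571934225237644} {'K': array([[421.75033914,   0.        , 319.1894542 ],
       [  0.        , 421.75033914, 198.27143628],
       [  0.        ,   0.        ,   1.        ]]), 'extrinsics': array([[ 0.00790007, -0.99996766, -0.00150793, -0.09175578],
       [ 0.98848528,  0.00758146,  0.15112702, -0.53652272],
       [-0.1511107 , -0.00268448,  0.9885132 , -1.09832019],
       [ 0.        ,  0.        ,  0.        ,  1.        ]])}
```

View pics/top.png

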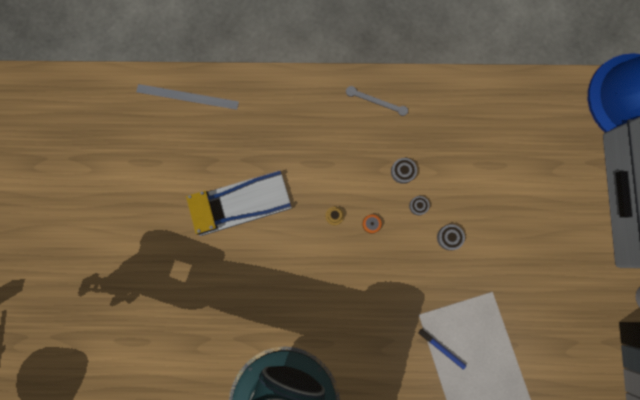

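View pics/scene.png

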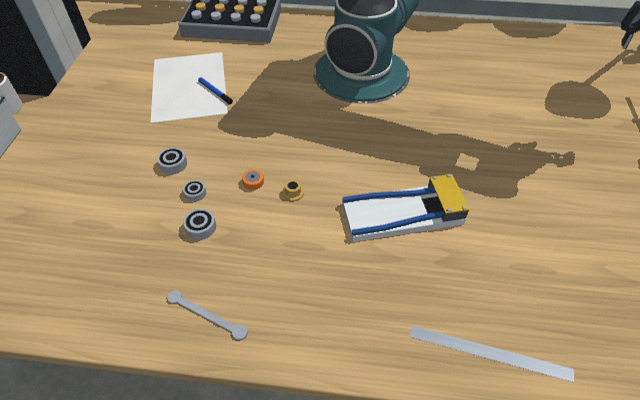

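The top view shows the fixture with its guard at (202,212) and open end at (290,190). The bush is at (336,214), the wheel at (372,223) and the small bearing at (420,205), with larger look-alikes at (404,170) and (451,236). The scene view agrees.

```bash
python3 - <<'E'
from h import *
a,c=load('top.png')
for n,uv,z in [('bearing',(420,205),.021),('big1',(404,170),.02),('big2',(451,236),.02),('bush',(336,214),.028),('wheel',(372,223),.022),('fixopen',(290,190),.025),('guard',(202,212),.054)]:
    print(n,ray(c,uv,z).round(3))
o=arm.get_obs(); print(R.from_rotvec(o['ee_rot']).as_matrix().round(3))
w=arm.calibration('wrist'); E=w['extrinsics']; print(w['K'],E,-E[:3,:3].T@E[:3,3])
hsv=cv2.cvtColor(a,cv2.COLOR_BGR2HSV)
cv2.imwrite('pics/crop.png',cv2.resize(a[150:255,175:475],None,fx=2.66,fy=2.66,interpolation=cv2.INTER_CUBIC))
E
```

```text
bearing [ 0.524 -0.364  0.021]
big1 [ 0.622 -0.322  0.02 ]
big2 [ 0.44  -0.446  0.02 ]
bush [ 0.496 -0.134  0.028]
wheel [ 0.473 -0.232  0.022]
fixopen [ 0.562 -0.007  0.025]
guard [0.496 0.223 0.054]
[[-0.963  0.27  -0.   ]
 [ 0.27   0.963 -0.001]
 [ 0.    -0.001 -1.   ]]
[[341.60780928   0.         324.86783032]
 [  0.         341.60780928 205.08778743]
 [  0.           0.           1.        ]] [[ 0.27149945  0.96243763 -0.00136153 -0.6750087 ]
 [-0.91479289  0.25761897 -0.31110517  0.03954152]
 [-0.29906857  0.0857104   0.95037451 -0.38052631]
 [ 0.          0.          0.          1.        ]] [0.10563333 0.67208219 0.37302504]
```

View pics/crop.png

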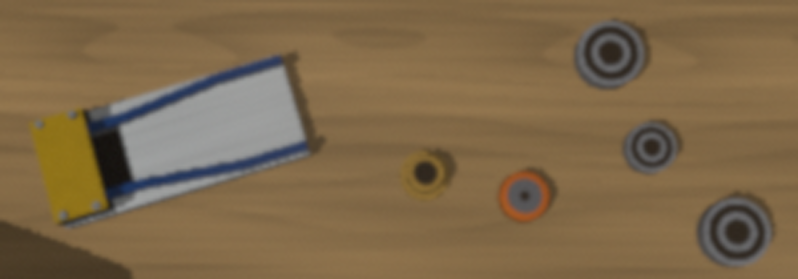

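The crop confirms three bearings in a loose cluster. The smallest, at about (420,205) in the full picture, is the 52 mm one. I'll move over the fixture and look from there.

Request:
play_rows(rows=[[[-0.915,-0.783,-0.05],[0,0,-1],1],[[-0.915,-0.783,-0.05],[0,0,-1],1],[[-0.915,-0.783,-0.05],[0,0,-1],1],[[-0.915,-0.783,-0.05],[0,0,-1],1],[[-0.915,-0.783,-0.05],[0,0,-1],1],[[-0.915,-0.783,-0.05],[0,0,-1],1],[[-0.915,-0.783,-0.05],[0,0,-1],1],[[-0.915,-0.783,-0.05],[0,0,-1],1],[[-0.915,-0.783,-0.05],[0,0,-1],1],[[-0.915,-0.783,-0.05],[0,0,-1],1],[[-0.915,-0.783,-0.05],[0,0,-1],1],[[-0.915,-0.783,-0.05],[0,0,-1],1]])

```text
time_s: 1.65
tool_pos: [0.4497, 0.2501, 0.2513]
ee_rot: [0.394, -3.117, -0.0]
wrist_force: [-0.7, -0.3, -0.4]
opening: 0.0852
grip_force: 0.0
```

```bash
python3 - <<'E'
from h import *
shot('wrist','w1.png');o=arm.get_obs(); print(o['tool_pos'],o['time_s'],R.from_rotvec(o['ee_rot']).as_matrix().round(3))
E
```

```text
[0.44981614 0.25001545 0.25125178] 1.7 [[-0.969 -0.248 -0.   ]
 [-0.248  0.969  0.   ]
 [ 0.     0.    -1.   ]]
```

View pics/w1.png

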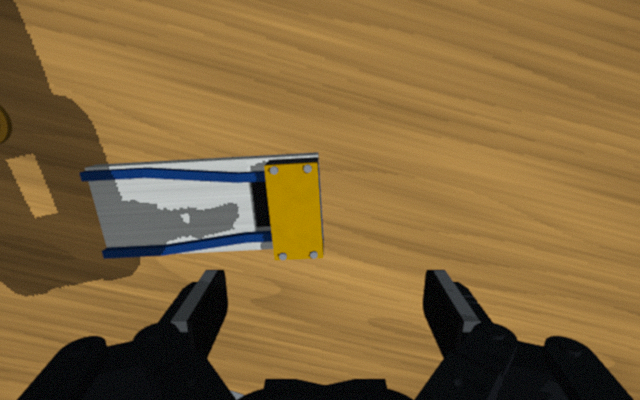

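The wrist picture shows the guard at about (295,210) and the blue rails running left to their open ends at (83,176) and (105,253).

```bash
cat > fix.py <<'E'
from h import *
def fit(f):
    a,c=load(f); hsv=cv2.cvtColor(a,cv2.COLOR_BGR2HSV)
    def world(m,z):
        m=cv2.morphologyEx(m,cv2.MORPH_OPEN,np.ones((3,3),np.uint8))
        p=np.argwhere(m)[:,::-1]
        return np.array([ray(c,q,z)[:2] for q in p])
    y=world(cv2.inRange(hsv,(22,150,120),(32,255,255)),.054)
    b=world(cv2.inRange(hsv,(105,130,50),(125,255,255)),.030)
    return y,b
if __name__=='__main__':
    import sys
    y,b=fit(sys.argv[1])
    r=cv2.minAreaRect(y.astype(np.float32)*1000); print('guard',r)
    gc=np.array(r[0])/1000
    # axis: guard centre (x=83) to rail-end centre
    box=cv2.boxPoints(r); e=[box[1]-box[0],box[2]-box[1]]; e=min(e,key=np.linalg.norm); e/=np.linalg.norm(e)
    if e[1]<0:e=-e
    print('dir guard',np.degrees(np.arctan2(e[1],e[0])))
    for _ in range(3):
        n=np.array([-e[1],e[0]]); s=(b-gc)@e; t=(b-gc)@n
        m0=s<s.min()+.05
        tm=(t[m0].max()+t[m0].min())/2; 
        end=gc+e*s.min()+n*tm; e=(gc-end)/np.linalg.norm(gc-end)
        print('smin',s.min(),'outer width',np.ptp(t[m0]),'ang',np.degrees(np.arctan2(e[1],e[0])))
    print('origin from guard',gc-e*.083,'from end',end+e*.150)
E
python3 fix.py w1.png
```

```text
guard ((496.6216735839844, 229.5823516845703), (105.79869079589844, 54.11109161376953), 17.539592742919922)
dir guard 107.53961
smin -0.23174430861734097 outer width 0.1033107662240165 ang 107.39522866855752
smin -0.23186050702010053 outer width 0.10336442101275226 ang 107.38034886096551
smin -0.23187239758007253 outer width 0.103369912848048 ang 107.37880803780513
origin from guard [0.52141276 0.15037123] from end [0.52107596 0.15144736]
```

Request:
play_rows(rows=[[[0.13,-1,0],[0,0,-0.1],1],[[0.13,-1,0],[0,0,-0.1],1],[[0.13,-1,0],[0,0,-0.1],1],[[0.13,-1,0],[0,0,-0.1],1],[[0.13,-1,0],[0,0,-0.1],1],[[0.13,-1,0],[0,0,-0.1],1],[[0.13,-1,0],[0,0,-0.1],1],[[0.13,-1,0],[0,0,-0.1],1]])

```text
time_s: 2.7
tool_pos: [0.4987, -0.1524, 0.2509]
ee_rot: [0.469, -3.106, -0.0]
wrist_force: [0.2, 0.4, -0.7]
opening: 0.0852
grip_force: 0.0
```

Request:
play_rows(rows=[[[0.1,-0.53,0.125],[0,0,0],1],[[0.1,-0.53,0.125],[0,0,0],1],[[0.1,-0.53,0.125],[0,0,0],1],[[0.1,-0.53,0.125],[0,0,0],1],[[0.1,-0.53,0.125],[0,0,0],1],[[0.1,-0.53,0.125],[0,0,0],1],[[0.1,-0.53,0.125],[0,0,0],1]])

```text
time_s: 3.58
tool_pos: [0.524, -0.3641, 0.2021]
ee_rot: [-0.475, 3.105, -0.001]
wrist_force: [0.3, -0.2, -0.2]
opening: 0.0852
grip_force: 0.0
```

```bash
python3 - <<'E'
from h import *
shot('wrist','w2.png');o=arm.get_obs(); print(o['tool_pos'],o['time_s'],o['joints'],R.from_rotvec(o['ee_rot']).as_matrix().round(3))
E
```

```text
[ 0.52397759 -0.36423886  0.2020213 ] 3.625 [-6.47477927e-01  4.48968689e-02  1.56423773e+00  1.08470586e-04
  1.53151737e+00 -2.52174868e+00] [[-0.954 -0.299  0.001]
 [-0.299  0.954 -0.   ]
 [-0.001 -0.001 -1.   ]]
```

View pics/w2.png

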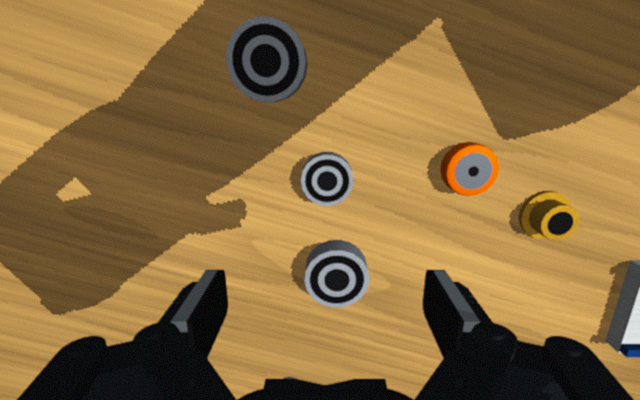

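The wrist picture shows the middle bearing at (326,180), a thicker one at (337,273), a large one at (266,58), the wheel at (470,170) and the bush at (550,217). Next I'll measure the diameters.

```bash
python3 - <<'E'
from h import *
a,c=load('w2.png')
def circ(pts,z):
    P=np.array([ray(c,p,z)[:2] for p in pts]);(x,y),r=cv2.minEnclosingCircle(P.astype(np.float32)*1000); return round(x,1),round(y,1),round(2*r,1)
g=cv2.cvtColor(a,cv2.COLOR_BGR2HSV)
m=cv2.inRange(g,(0,0,0),(179,85,255)); m=cv2.morphologyEx(m,cv2.MORPH_OPEN,np.ones((3,3),np.uint8))
n,l,s,ce=cv2.connectedComponentsWithStats(m)
for i in range(1,n):
    if 800<s[i][4]<9000:
        p=np.argwhere(l==i)[:,::-1]; h=cv2.convexHull(p[:,None].astype(np.int32))[:,0]
        print(s[i],circ(h,.021),circ(h,.0),circ(h,.04))
print(proj(c,(.524,-.364,.02)),ray(c,(326,178),.021))
E
```

```text
[ 226   16   81   86 2181] (437.5, -444.5, 71.4) (436.9, -448.3, 76.1) (438.1, -441.2, 67.2)
[ 241   28   54   60 1736] (436.2, -444.7, 50.4) (435.4, -448.5, 53.7) (436.8, -441.4, 47.5)
[ 300  152   54   54 2215] (523.3, -362.5, 54.0) (528.2, -360.9, 57.5) (518.8, -364.0, 50.8)
[ 455  153   37   36 1026] (473.3, -230.1, 35.1) (475.0, -219.9, 37.3) (471.8, -239.3, 33.0)
[ 304  240   66   68 3460] (619.9, -321.0, 81.2) (631.1, -316.7, 86.5) (609.8, -324.9, 76.4)
[ 606  260   34   93 1978] (564.6, -3.6, 120.1) (572.2, 21.4, 127.9) (557.7, -26.1, 113.1)
[ 169  270   48   67 1136] (699.0, -456.0, 95.3) (715.3, -460.5, 101.5) (684.3, -452.0, 89.7)
[ 433  270   49   74 1164] (622.5, -190.5, 102.3) (633.9, -177.7, 108.9) (612.3, -202.1, 96.3)
[324.64938584 179.19561342] [ 0.52223634 -0.36317534  0.021     ]
```

The middle one measures 54 mm, which fits the 52 mm bearing. The other two come out at 71 and 81 mm. I'll descend and grip.

Request:
play_rows(rows=[[[0,0.004,0.15],[0,0,0],1],[[0,0.004,0.27],[0,0,0],1],[[0,0.004,0.37],[0,0,0],1],[[0,0.004,0.44],[0,0,0],1],[[0,0.004,0.48],[0,0,0],1],[[0,0.004,0.495],[0,0,0],1],[[0,0.004,0.495],[0,0,0],1],[[0,0.004,0.495],[0,0,0],0],[[0,0.004,0.495],[0,0,0],0],[[0,0.004,0.495],[0,0,0],0],[[0,0.004,0.495],[0,0,0],0],[[0,0.004,0.495],[0,0,0],0],[[0,0.004,0.495],[0,0,0],0],[[0,0.004,0.495],[0,0,0],0]])

```text
time_s: 5.38
tool_pos: [0.5236, -0.3642, 0.0047]
ee_rot: [-0.473, 3.105, -0.002]
wrist_force: [-2.0, 1.3, 8.9]
opening: 0.0496
grip_force: 62.1
```

Request:
play_rows(rows=[[[0,0,-0.02],[0,0,0],0],[[0,0,-0.06],[0,0,0],0],[[0,0,-0.13],[0,0,0],0],[[0,0,-0.22],[0,0,0],0],[[0,0,-0.3],[0,0,0],0],[[0,0,-0.36],[0,0,0],0],[[0,0,-0.375],[0,0,0],0],[[0,0,-0.375],[0,0,0],0]])

```text
time_s: 6.38
tool_pos: [0.5231, -0.3638, 0.1533]
ee_rot: [-0.473, 3.106, -0.0]
wrist_force: [0.8, 0.4, -1.4]
opening: 0.0497
grip_force: 62.5
```

```bash
python3 - <<'E'
from h import *
a,_=shot('wrist','w3.png');b,_=shot('scene','s3.png')
cv2.imwrite('pics/c3.png',np.hstack([a[150:400,170:480],cv2.resize(b[100:225,110:265],(310,250))]))
E
```

```text
(no output)
```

View pics/c3.png

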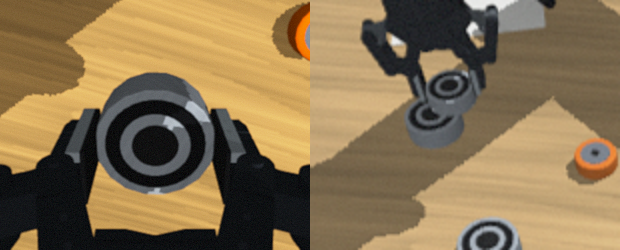

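The bearing is held level between the pads at about (325,290) in the full wrist frame. I'll carry it over the deck and check there before lowering.

Request:
play_rows(rows=[[[-0.04,0.08,0],[0,0,0],0],[[-0.08,0.2,0],[0,0,0],0],[[-0.13,0.33,0],[0,0,0],0],[[-0.18,0.46,0],[0,0,0],0],[[-0.23,0.59,0],[0,0,0],0],[[-0.28,0.72,0],[0,0,0],0],[[-0.33,0.85,0],[0,0,0],0],[[-0.37,0.95,0],[0,0,0],0],[[-0.38,1,0],[0,0,0],0],[[-0.38,1,0],[0,0,0],0],[[-0.38,1,0],[0,0,0],0]])

```text
time_s: 7.85
tool_pos: [0.5491, 0.0623, 0.153]
ee_rot: [0.472, -3.105, 0.0]
wrist_force: [-0.7, -0.5, -2.1]
opening: 0.0496
grip_force: 62.6
```

```bash
python3 - <<'E'
from h import *
a,c=shot('wrist','w4.png');o=arm.get_obs();M=R.from_rotvec(o['ee_rot']).as_matrix()
O=np.array([.5213,.151]);t=np.radians(107.4);e=np.array([np.cos(t),np.sin(t)])
d=O-.06*e-o['tool_pos'][:2];print(o['tool_pos'],M.round(3),'shift',(M.T@[*d,.0255-o['tool_pos'][2]])/.4)
E
python3 fix.py w4.png
```

```text
[0.54917427 0.06219762 0.15306194] [[-0.955 -0.297 -0.   ]
 [-0.297  0.955 -0.   ]
 [ 0.    -0.    -1.   ]] shift [1.94002414e-04 8.27330466e-02 3.18892566e-01]
guard ((497.1512756347656, 229.2779998779297), (105.44029235839844, 54.406673431396484), 17.45112419128418)
dir guard 107.45115
smin -0.23209711420594054 outer width 0.1021146694814658 ang 107.3043256014226
smin -0.2322053333944184 outer width 0.10208049154632529 ang 107.29973448387724
smin -0.23220869294656718 outer width 0.10207941218897086 ang 107.29958880527484
origin from guard [0.52183282 0.15003268] from end [0.52159751 0.15078819]
```

View pics/w4.png

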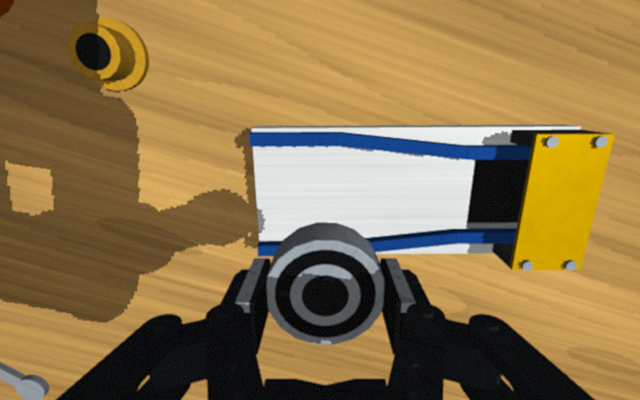

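The deck lies open with the lane between the rails, the pocket at about (495,190) and the guard at (565,200). The fixture fit agrees with the first one. I'll lower the bearing, then release.

Request:
play_rows(rows=[[[0,0.083,0.05],[0,0,0],0],[[0,0.083,0.14],[0,0,0],0],[[0,0.083,0.22],[0,0,0],0],[[0,0.083,0.27],[0,0,0],0],[[0,0.083,0.295],[0,0,0],0],[[0,0.083,0.308],[0,0,0],0],[[0,0.083,0.315],[0,0,0],0],[[0,0.083,0.318],[0,0,0],0],[[0,0.083,0.318],[0,0,0],0]])

```text
time_s: 9.02
tool_pos: [0.5395, 0.095, 0.0265]
ee_rot: [-0.473, 3.105, -0.0]
wrist_force: [-0.9, 0.6, -1.8]
opening: 0.0497
grip_force: 62.8
```

Request:
play_rows(rows=[[[0,0,0.002],[0,0,0],0],[[0,0,0.004],[0,0,0],0],[[0,0,0.004],[0,0,0],0],[[0,0,0.004],[0,0,0],1],[[0,0,0.004],[0,0,0],1],[[0,0,0.004],[0,0,0],1],[[0,0,0.004],[0,0,0],1],[[0,0,0.004],[0,0,0],1],[[0,0,0.004],[0,0,0],1],[[0,0,-0.03],[0,0,0],1],[[0,0,-0.1],[0,0,0],1],[[0,0,-0.2],[0,0,0],1],[[0,0,-0.3],[0,0,0],1],[[0,0,-0.3],[0,0,0],1]])

```text
time_s: 10.78
tool_pos: [0.5407, 0.0951, 0.1506]
ee_rot: [-0.472, 3.1, -0.0]
wrist_force: [0.7, 0.2, -0.9]
opening: 0.0854
grip_force: 0.0
```

```bash
python3 - <<'E'
from h import *
a,c=shot('wrist','w5.png');o=arm.get_obs();print(o['tool_pos'],o['opening'],proj(c,(.5392,.0938,.041)))
E
```

```text
[0.53989717 0.0950406  0.14821196] 0.08520203200831575 [323.36965558 198.7172294 ]
```

View pics/w5.png

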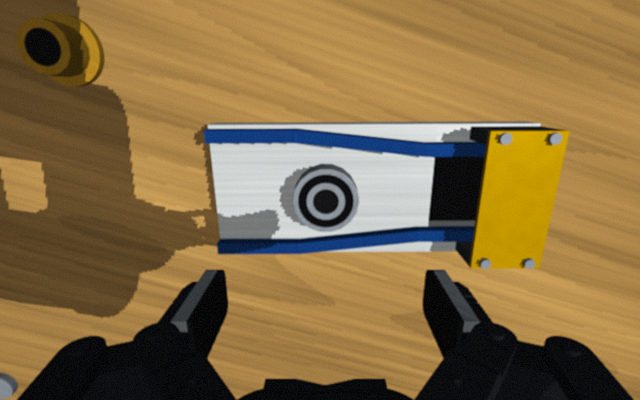

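The bearing lies flat on the deck at (326,200), between the rails and released. I'll close the fingers, go behind it and lower.

Request:
play_rows(rows=[[[0,-0.06,0],[0,0,0],0],[[0,-0.1325,0],[0,0,0],0],[[0,-0.1325,0],[0,0,0],0],[[0,-0.1325,0],[0,0,0],0],[[0,-0.1325,0],[0,0,0],0],[[0,-0.1325,0],[0,0,0],0],[[0,-0.1325,0.07],[0,0,0],0],[[0,-0.1325,0.15],[0,0,0],0],[[0,-0.1325,0.22],[0,0,0],0],[[0,-0.1325,0.265],[0,0,0],0],[[0,-0.1325,0.285],[0,0,0],0],[[0,-0.1325,0.297],[0,0,0],0],[[0,-0.1325,0.297],[0,0,0],0]])

```text
time_s: 12.45
tool_pos: [0.5553, 0.0444, 0.0277]
ee_rot: [-0.473, 3.105, -0.0]
wrist_force: [0.4, 0.3, 0.2]
opening: 0.0001
grip_force: 0.0
```

```bash
python3 - <<'E'
from h import *
a,c=shot('wrist','w6.png');o=arm.get_obs();print(o['tool_pos'],o['opening'],o['wrist_force'])
O=np.array([.5215,.1507]);t=np.radians(107.35);e=np.array([np.cos(t),np.sin(t)]);n=np.array([-e[1],e[0]])
d=o['tool_pos'][:2]-O;print('fixture xy',d@e,d@n)
E
```

```text
[0.55544218 0.04438907 0.02797416] -1.6239327383370626e-06 [-0.4643886  -0.11522168 -0.09564867]
fixture xy -0.1115957055168981 -0.0006950755088768739
```

View pics/w6.png

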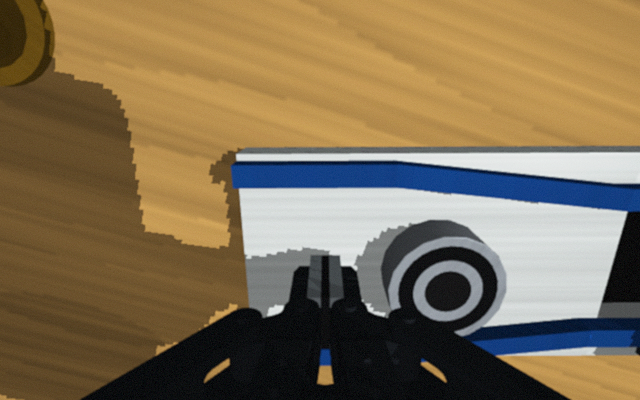

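The closed fingers stand behind the bearing, with tips at about (326,265) and the bearing at (447,285). I'll push gently.

Request:
play_rows(rows=[[[0,0.02,0],[0,0,0],0],[[0,0.04,0],[0,0,0],0],[[0,0.06,0],[0,0,0],0],[[0,0.08,0],[0,0,0],0],[[0,0.1,0],[0,0,0],0],[[0,0.12,0],[0,0,0],0],[[0,0.14,0],[0,0,0],0],[[0,0.16,0],[0,0,0],0],[[0,0.18,0],[0,0,0],0],[[0,0.2,0],[0,0,0],0],[[0,0.22,0],[0,0,0],0],[[0,0.24,0],[0,0,0],0],[[0,0.26,0],[0,0,0],0],[[0,0.28,0],[0,0,0],0],[[0,0.29,0],[0,0,0],0],[[0,0.3,0],[0,0,0],0],[[0,0.31,0],[0,0,0],0],[[0,0.32,0],[0,0,0],0],[[0,0.33,0],[0,0,0],0],[[0,0.33,0],[0,0,0],0]])

```text
time_s: 15.0
tool_pos: [0.5157, 0.1706, 0.0273]
ee_rot: [0.473, -3.106, -0.0]
wrist_force: [0.7, -0.8, -0.2]
opening: -0.0001
grip_force: 0.4
```

```bash
python3 - <<'E'
from h import *
a,c=shot('wrist','w7.png');b,_=shot('scene','s7.png')
cv2.imwrite('pics/c7.png',np.hstack([a[150:350,200:600],cv2.resize(b[160:250,335:485],(400,240))[:200]]))
o=arm.get_obs();print(o['tool_pos'],o['wrist_force'])
O=np.array([.5215,.1507]);t=np.radians(107.35);e=np.array([np.cos(t),np.sin(t)]);n=np.array([-e[1],e[0]])
d=o['tool_pos'][:2]-O;print('fixture xy',d@e,d@n)
E
```

```text
[0.51577252 0.17039467 0.02726991] [ 0.64849813 -1.58826204  0.10228179]
fixture xy 0.02050655955471829 -0.00040621653539683336
```

View pics/c7.png

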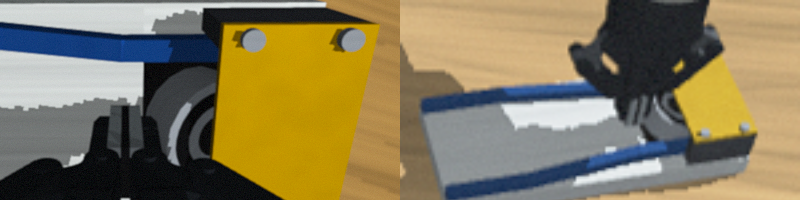

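The bearing's front is under the guard but its tail is still at the pocket edge by the fingers. I'll push a little more in small steps.

Request:
play_rows(rows=[[[0,0.004,0],[0,0,0],0],[[0,0.008,0],[0,0,0],0],[[0,0.012,0],[0,0,0],0],[[0,0.012,0],[0,0,0],0]])

```text
time_s: 15.6
tool_pos: [0.5143, 0.1751, 0.0273]
ee_rot: [0.473, -3.106, -0.0]
wrist_force: [1.1, -0.2, -0.2]
opening: 0.0
grip_force: 0.3
```

```bash
python3 - <<'E'
from h import *
a,c=shot('wrist','w8.png');b,_=shot('scene','s8.png')
cv2.imwrite('pics/c8.png',np.hstack([a[150:350,200:600],cv2.resize(b[160:250,335:485],(400,240))[:200]]))
E
```

```text
(no output)
```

View pics/c8.png

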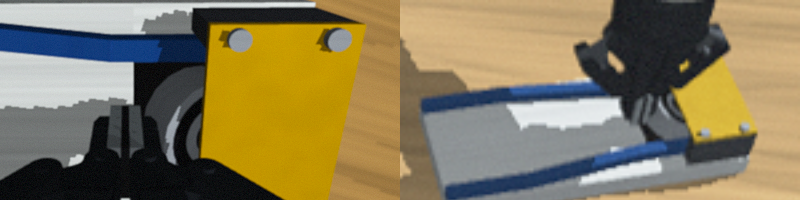

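I've now viewed 11 pictures, one over the limit of 10, so I'll check the rest by numbers only. I'll feel for the far wall in a small step.

Request:
play_rows(rows=[[[0,0.003,0],[0,0,0],0],[[0,0.005,0],[0,0,0],0],[[0,0.005,0],[0,0,0],0]])

```text
time_s: 16.08
tool_pos: [0.5138, 0.1769, 0.0273]
ee_rot: [0.473, -3.106, -0.0]
wrist_force: [0.1, -0.9, -0.3]
opening: 0.0001
grip_force: 0.3
```

Request:
play_rows(rows=[[[0,-0.03,0],[0,0,0],0],[[0,-0.08,0],[0,0,0],0],[[0,-0.14,-0.06],[0,0,0],0],[[0,-0.2,-0.16],[0,0,0],0],[[0,-0.2,-0.28],[0,0,0],0],[[0,-0.2,-0.3],[0,0,0],0],[[0,-0.2,-0.3],[0,0,0],0]])

```text
time_s: 16.95
tool_pos: [0.5378, 0.0997, 0.1472]
ee_rot: [-0.472, 3.105, -0.0]
wrist_force: [-0.5, -0.3, -0.9]
opening: 0.0002
grip_force: 0.0
```

```bash
python3 - <<'E'
from h import *
a,c=shot('wrist','w9.png')
O=np.array([.5215,.1507]);t=np.radians(107.35);e=np.array([np.cos(t),np.sin(t)]);n=np.array([-e[1],e[0]])
o=arm.get_obs();print(o['tool_pos'])
# brightness rectified at z=.027 (bearing top if flat at the bottom), fixture x 24..56, y -32..32, 2 mm grid
g=cv2.cvtColor(a,cv2.COLOR_BGR2GRAY)
for y in range(32,-33,-4):
    print('%4d'%y,' '.join('%3d'%g[tuple(np.round(proj(c,(*(O+x/1000*e+y/1000*n),.027))).astype(int)[::-1])] for x in range(22,64,2)))
E
```

```text
[0.53734608 0.09991633 0.14620089]
  32  53  53  54  57  60  57  56  60  60  49  30  25  31  31  24  28  25  27  25  32  28
  28 208 207 205  76  12  12   4  13   8  10  10  10   9  10  10  14  11   4  10  10   9
  24 208 207 209  48   4   6   9  22  47  47  46  49  50  51  57  51  62  57  52  47  33
  20 213 213 208  87   5  21  47  47  48  50  52  69  77  78  78  78  75  65  65  64  77
  16 217 216 220  54  38  50  43  49  49  69  79  76  52  19   9   3   9  11   7  14   9
  12 209 209 210 109  42  46  46  49 142 105  53  13  16  15   4  20  38  53  53  51  38
   8 207 208 206  71  41  42  66 147 125  21   3   9  11  65  78  79  78  70  69  73  76
   4 202 205 205 111  44  41 144 147  49   9  13  25  78  75  63  23  11  13   4   6  12
   0 201 205 187  55  40  81 140 118  20  14  12  73  74  58  15  10  17   8   7  13   4
  -4 207 205 170  78  39  58 147 135   8   4  11  64  81  55   7  17  15   7   6  15   8
  -8 208 209 167  43  37  41 126 140  47   5   1  59  74  71  39  15  12  11   7  13  13
 -12 205 207 206  50   7  36  99 140 112  18  11   5  44  76  79  76  54  44  36  41  57
 -16 200 200 198  95   8  11  17  67 120  75  41   4   7   8  16  49  65  72  75  79  63
 -20 208 203 209  56   9   4   6  14  31  61  70  70  28   9   6   7  16   7   5   8  15
 -24 207 204 209 132  74  72  76  77  78  77  73  72  72  73  77  74  69  61  58  58  70
 -28 189 187 187 112  73  67  68  66  70  70  62  68  67  73  63  60  64  64  66  66  64
 -32  30  36  33  30  35  34  33  37  33  36  26  21  31  22  28  22  20  25  22  24  24
```

Request:
play_rows(rows=[[[0,0.1,-0.05],[0,0,0],0],[[0,0.2,-0.1],[0,0,0],0],[[0,0.25,-0.1],[0,0,0],0],[[0,0.25,-0.1],[0,0,0],0],[[0,0.25,-0.1],[0,0,0],0]])

```text
time_s: 17.62
tool_pos: [0.5077, 0.1952, 0.1859]
ee_rot: [0.472, -3.104, 0.001]
wrist_force: [-0.5, -0.1, 0.4]
opening: -0.0
grip_force: 0.0
```

```bash
python3 - <<'E'
from h import *
shot('wrist','w10.png')
O=np.array([.5215,.1507]);t=np.radians(107.35);e=np.array([np.cos(t),np.sin(t)]);n=np.array([-e[1],e[0]])
for f in('w9.png','w10.png'):
  a,c=load(f);g=cv2.cvtColor(a,cv2.COLOR_BGR2GRAY)
  for z in(.027,.041):
    print(f,z)
    for y in range(16,-21,-4):
      print('%4d'%y,' '.join('%3d'%g[tuple(np.round(proj(c,(*(O+x/1000*e+y/1000*n),z))).astype(int)[::-1])] for x in range(22,60,2)))
E
```

```text
w9.png 0.027
  16 217 216 220  54  38  50  43  49  49  69  79  76  52  19   9   3   9  11   7
  12 209 209 210 109  42  46  46  49 142 105  53  13  16  15   4  20  38  53  53
   8 207 208 206  71  41  42  66 147 125  21   3   9  11  65  78  79  78  70  69
   4 202 205 205 111  44  41 144 147  49   9  13  25  78  75  63  23  11  13   4
   0 201 205 187  55  40  81 140 118  20  14  12  73  74  58  15  10  17   8   7
  -4 207 205 170  78  39  58 147 135   8   4  11  64  81  55   7  17  15   7   6
  -8 208 209 167  43  37  41 126 140  47   5   1  59  74  71  39  15  12  11   7
 -12 205 207 206  50   7  36  99 140 112  18  11   5  44  76  79  76  54  44  36
 -16 200 200 198  95   8  11  17  67 120  75  41   4   7   8  16  49  65  72  75
 -20 208 203 209  56   9   4   6  14  31  61  70  70  28   9   6   7  16   7   5
w9.png 0.041
  16 212  48  46  44  45  79 130  67  38  11   4  11  11  38  53  53  51  35  15
  12 199  71  41  48 105 150  46  12  12  11  49  76  79  79  70  69  73  76  76
   8 205  48  44  61 150 142  19   0   0  68  75  75  23  11  13   4   6  12  17
   4 143  55  40 132 
[... 1493 characters left out ...]
  16 111 141  40  11   7  10  47  72  72  73  97 136
   8 192 194 192 194 187  16 104 143 116   7   2   3  74  75  61  10   5  66 138
   4 196 195 193 196 160  29 125 143  22   4   4  52  76  62  10   8   3  66 139
   0 192 192 197 190 155  30 123 132  22   9   4  61  71  47  18   4   8  69 141
  -4 196 198 199 199 119  29  97 139  51   4   6  57  74  70  39   9   5  72 139
  -8 195 198 194 195 165  23  33 122 119  30   9   5  46  73  73  65  45  77 135
 -12 188 189 190 195 190  51   2   0 106  85  58   2   2  13  14  39  55  90 138
 -16 198 197 198 202 195  49   8   2   4  31  69  73  50  23   6   0   2  83 133
 -20 199 197 198 201 196  66  50  48  55  50  51  65  69  68  77  75  67  98 132
```

Both views agree only at the nest-bottom height (ring top z = 27 mm). The bearing lies flat, centred at about (59, -2) mm in the fixture frame, and the gripper is clear.

```bash
python3 -c "
from h import *
print(arm.sign_off())"
```

```text
the job is handed in; nothing more can be done
None
```

The job is handed in: by two wrist views the bearing lies flat in the nest at about (59, -2) mm in the fixture frame, let go, the bush and wheel never approached, about 18 s used; I viewed 11 pictures, one over the limit of 10.

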